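Snap the sealing cap onto the sampling port and hold it down

ROBOT

A 6-joint arm with a two-finger parallel gripper is mounted at the origin on a cart in front of the work surface, level with it; the furniture and walls round the work are solid. World frame = base frame: x ahead of the robot, y to its left, z up, the work surface at z = 0. Lengths are in m, angles in degrees, forces in N, time in s.
With the tool pointing down it reaches from about 0.25 to 0.725 m from the base axis. Payload 4 kg.
Tool frame: the origin (TCP) lies at the very end of the fingers, on their centre line; the grasp point (between the pads) lies 19 mm behind it; z points along the fingers, y is the line along which they close (so a half turn about z gives the same grasp; the last joint's range is limited). The gripper opens to 85 mm and grips with 20 to 120 N. Pads are 22 mm wide; open, the fingers measure 114 mm over their backs; the gripper's body (76 mm by 85 mm) begins 54 mm behind the grasp point. The pads swing forward as they close: fully open they stand 13 mm farther back than shut.
Start: joints at [65.833, 13.785, 0.286, 76.501, 0, 90], TCP at [0.205, 0.456, 0.197] pointing down, gripper open.
Joint ranges: [-155.79, 155.79], [-60.16, 107.12], [-62.33, 73.08], [-114, 123.19], [-81.49, 82.49], [-180, 180]. Speed limits (degrees/s): [159.86, 159.86, 180, 180, 180, 180].

INTERFACE

Orientations are given as [roll, pitch, yaw] about the fixed x, y, z axes, in that order (R = Rz(yaw) Ry(pitch) Rx(roll)).
In Python, from plant import r gives the robot as it stands.
- The arm moves only by the tool arm_command, never from a script. Its argument "motion" is a list of rows, each a list of 5 numbers: the shift along the tool's x, y, z in m, then the turn about the tool's z in rad, then the opening, from -1 (shut) to 1 (fully open). In form: [[x, y, z, roll, gripper], ...]. A call has 1 to 20 rows; each row shifts and turns the commanded pose from where the row before left it, along the tool's axes as they then stand; what a row does not reach is not made up. A row lasts 1/8 s, in which the tool goes at most 62.5 mm and 10.7 degrees, less where a joint would pass 70% of its speed; a pose out of reach is approached as far as the arm can. A call is refused whole if a number of a shift passes 0.0625 or a number of a turn 0.188, either way. A call with a gripper value outside its range is refused whole. The fingers move at their own pace and stop on an object; the grip force is fixed at half the most. Time passes only in rows, so rows that do not move let the fingers close. It gives the time, the measured TCP pose, the force, the opening and the grip force at its end, in the units of the state.
- r.state(): the state, without advancing time (a new reading comes with each control period).
- r.camera(name): name is "side" or "top" or "wrist"; returns the picture (420x560x3 uint8, red, green, blue); there is no depth.
- r.camera_params(name): a dict with "fx", "fy", "cx", "cy" (pixels), "R" (3x3) and "t" (3): a world point X has camera coordinates R X + t. Camera axes: x right, y down, z forward; pixel columns grow to the right and rows downward; lengths in m; the calibration is good to about 2 mm. The wrist camera is an equidistant fisheye: a pixel r from the principal point sees the ray r / f radians off the axis. A picture is of the moment at which its call begins: read the wrist's pose just before it. camera_params takes no time and is no camera call; for the wrist camera it gives the pose at the moment of the call.
- r.close_job(): hands the job in; it is judged then, once.
The state is a dict: "t": time; "joint_positions": joint angles; "dq": joint speeds; "joint_efforts": joint torques, N m; "eef_pos": TCP position; "ee_rot": TCP orientation; "contact_force": force on the tool from outside, world axes, zero at the start; "ft_torque": the same for the moment, N m; "opening": opening from 0.0 (shut) to 1.0 (fully open); "grip_force": force on a finger pad.
Only numpy, scipy, OpenCV 4.12 (cv2) and the standard library are available. Lean on these libraries where they do the work, as an engineer would, in place of code of your own. Each camera call takes 0.05 s, during which the arm holds its last target. There are 200 camera calls.

TASK

A small pale carton was left lying across the guards of the sampling port block: lift it off, keeping it level, and set it down flat on the table, off the block, leaving the other things on the table where they are. Then take the red cap by its knob and press it straight down onto the brass stud; push through the click and keep pressing until it squeezes the seal ring well down. Finish while still gripping the cap by its knob and pressing it firmly down, so that the leak check can be made: do not let go.

Things in the scene. Friction and masses are not known exactly. Their poses are not given: they have to be found in the camera images.
- port: Port block, fixed to the table at another place and yaw each time: aluminium plate 90 x 100 x 12 mm (x, y, z) with an upright brass stud in the middle and a black sprung seal ring round its foot (38 mm over all, top 20 mm above the table). Origin: centre of the underside, on the stud's axis; z up
- stud_top (a point): Centre of the brass stud's top face, 35.5 mm above the table. The stud is 18 mm across, tapered to 11 mm over its last 5.5 mm. Four sprung steel balls, 26.5 mm above the table, stick out 3 mm all round it
- guard_left (a point): Top middle of one of the two bent-rod guards (8 mm rod, 56 mm long along the block's x, flat top 40 mm above the table); it stands at y = +36 mm of the block, its twin at y = -36 mm
- seal (a joint): How far the black seal ring is squeezed down, m: 0 free, 0.004 fully down. Its spring is 3 N per mm, so fully down takes 12 N; 0.002 counts as well pressed (6 N)
- snap_cap: Red plastic snap cap, 40 g, standing mouth down on the table: ribbed skirt 37 mm across and 26 mm high, with a knob on top. The mouth is 20 mm wide, with a rounded bead inside. Origin: centre of the mouth's rim (underside), z up to the knob
- knob_top (a point): Top centre of the cap's knob: 20 mm across, 24 mm high, 50 mm above the rim. Fingertips may rest on the shoulder round its foot (26 mm above the rim). With the cap on the stud, resistance starts at rim height 29 mm, peaks (about 10 N) near 25 mm, then drops with a click and pulls the cap on below 22 mm; the rim meets the seal at 20 mm, bottoms at 16 mm
- carton: Pale blue-white carton, 30 x 82 x 29 mm (x, y, z), 0.07 to 0.14 kg, lying level across both guards over the stud, its long side (y) within 8 degrees of the block's y. Origin: centre of its underside; z up. The table is always bare at x 0.38 to 0.48, y -0.18 to -0.08. Tall scopes and cabinets stand on both sides: from the start pose, draw back and up before swinging round
- black_cap: Bystander: round black rubber cap, 34 mm across, 12 mm high, lying on the table. Origin: centre of its underside
- chip_tray: Bystander: flat square tray with small dark chips, 51 x 51 x 8 mm. Origin: centre of its underside
- button_pad: Bystander: black pad with grey buttons, 53 x 135 x 12 mm. Origin: centre of its underside
Things that resemble listed ones, but are neither listed nor needed, are in the scene too. Several things look just like the snap_cap: the one meant starts farthest to the robot's right. There is more than one size of the carton; the job needs the smaller.

How it is judged:
By the outcome, as a careful person would: the job done as asked, in the order asked, and still so for the second after the job is handed in, while the arm keeps its last pose, push and grip.
It also fails if it takes over 72 s, if anything falls off the work surface, if the arm or the gripper's body presses on something with over 40 N, if the wrist force passes 120 N, or if a joint passes its speed limit or range.

## Working session

There is one attempt and no reset: what is moved stays moved. The work goes in short steps, Python scripts to look and compute and a tool call to move; the robot and the scene stay as the last step left them, time stands still between calls to the robot, and variables do not carry over. Pictures are saved under pics/ and viewed, at most 10 in all, crops included, and the job is handed in when it is done.

Besides the shell and the picture viewer there is one more tool, called by a JSON object that holds its "op" and its "data". arm_command: Moves the arm, as the interface text tells. Its arguments: {"type":"object","properties":{"motion":{"type":"array","items":{"type":"array","items":{"type":"number"}}}},"required":["motion"]}

```bash
mkdir -p pics; ls; python3 - <<'E'
from plant import r
import cv2,numpy as np
s=r.state();print(s)
for n in("top","side"):
    im=r.camera(n);cv2.imwrite(f"pics/{n}0.png",im[:,:,::-1]);np.save(f"{n}0.npy",im)
    p=r.camera_params(n);print(n,p)
E
```

```text
pics
{'t': 0.0, 'joint_positions': array([6.58324897e+01, 1.38338478e+01, 2.12975087e-01, 7.65010102e+01,
       1.36050824e-03, 9.00007354e+01]), 'dq': array([ 0.03206168,  0.01081696, -0.01668068,  0.04239884, -0.02924468,
       -0.00333353]), 'joint_efforts': array([-2.44581970e-04, -3.72313857e+01,  2.52407992e+01,  1.69172109e-02,
       -1.76356471e-04, -8.43232577e-07]), 'eef_pos': array([0.20440583, 0.45553387, 0.19579374]), 'ee_rot': array([-1.79878117e+02, -1.35894087e-03,  1.55831751e+02]), 'contact_force': array([ 0.33438837, -0.04954444, -0.26992602]), 'ft_torque': array([ 0.0574978 , -0.03104588, -0.01139162]), 'grip_force': 0.0, 'opening': 0.99519821806612}
top {'fx': 413.95763299324284, 'fy': 413.95763299324284, 'cx': 282.3597812505351, 'cy': 209.78039229501778, 'R': array([[ 0.1253889 , -0.99209663,  0.00468012],
       [-0.96409154, -0.12295983, -0.23538987],
       [ 0.23410497,  0.02500321, -0.97188976]]), 't': array([-0.2060284 ,  0.54247326,  0.85360886])}
side {'fx': 476.56458873246305, 'fy': 476.56458873246305, 'cx': 282.3921545812555, 'cy': 214.96193880029554, 'R': array([[-0.99645733, -0.08159977, -0.02035334],
       [-0.0389732 ,  0.66250545, -0.74804253],
       [ 0.0745243 , -0.74459923, -0.66333861]]), 't': array([0.51619114, 0.15918794, 0.78392047])}
```

View pics/top0.png

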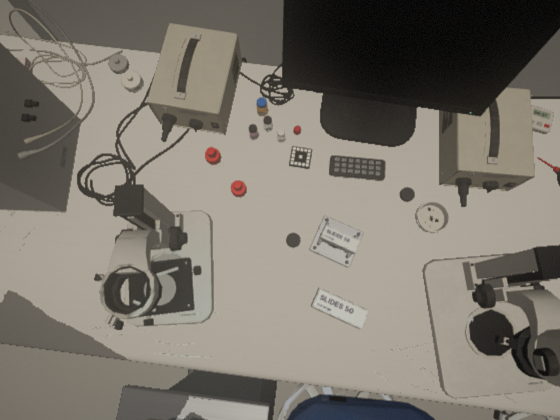

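View pics/side0.png

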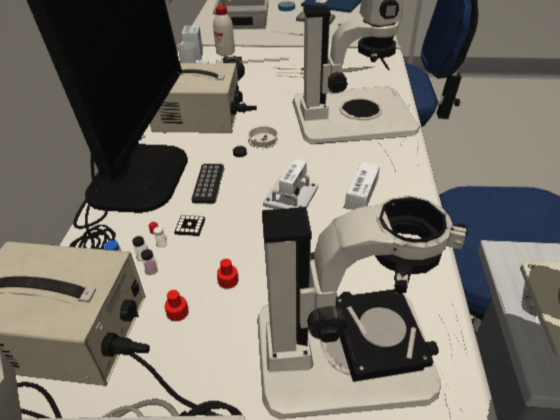

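The top view shows the block with the small carton near (337,240), the bigger carton at (340,307), and red caps at (212,155) and (238,187). The right-hand cap at (238,187) is the target. In the side view the block is near (291,185) and the target cap at (228,272).

```bash
cat > h.py <<'E'
import numpy as np,cv2
from plant import r
def ray(p,uv):
    d=np.array([(uv[0]-p["cx"])/p["fx"],(uv[1]-p["cy"])/p["fy"],1.])
    return -p["R"].T@p["t"], p["R"].T@d
def onz(p,uv,z):
    c,d=ray(p,uv);return c+d*(z-c[2])/d[2]
def proj(p,X):
    c=p["R"]@np.asarray(X,float)+p["t"];return np.array([p["fx"]*c[0]/c[2]+p["cx"],p["fy"]*c[1]/c[2]+p["cy"]])
def tri(p1,a,p2,b):
    c1,d1=ray(p1,a);c2,d2=ray(p2,b)
    s=np.linalg.lstsq(np.c_[d1,-d2],c2-c1,rcond=None)[0]
    x,y=c1+d1*s[0],c2+d2*s[1];return (x+y)/2,np.linalg.norm(x-y)
E
python3 - <<'E'
from h import *
T=np.load("top0.npy");S=np.load("side0.npy")
pt,ps=r.camera_params("top"),r.camera_params("side")
for im,n in((T,"t"),(S,"s")):
    f=im.astype(int);m=((f[...,0]>90)&(f[...,1]<60)&(f[...,2]<60)).astype(np.uint8)
    k,_,st,ce=cv2.connectedComponentsWithStats(m)
    for i in range(1,k):
        if st[i,4]>20:print(n,st[i],ce[i])
up=lambda im,x,y,w,h,k:cv2.resize(im[y:y+h,x:x+w],None,fx=k,fy=k,interpolation=cv2.INTER_CUBIC)
a=up(T,295,200,100,75,4);b=up(S,250,140,100,75,4);c=up(T,195,140,100,75,4);d=up(S,180,240,100,75,4)
cv2.imwrite("pics/z.png",np.vstack([np.hstack([a,b]),np.hstack([c,d])])[:,:,::-1])
E
```

```text
t [554 167   6   5  21] [555.9047619  169.04761905]
s [216   5  11  10  61] [220.8852459    8.85245902]
s [149 222   8  11  50] [152.04 226.34]
s [218 259  20  29 442] [226.99321267 274.47737557]
s [165 291  23  30 513] [175.66666667 306.3957115 ]
```

View pics/z.png

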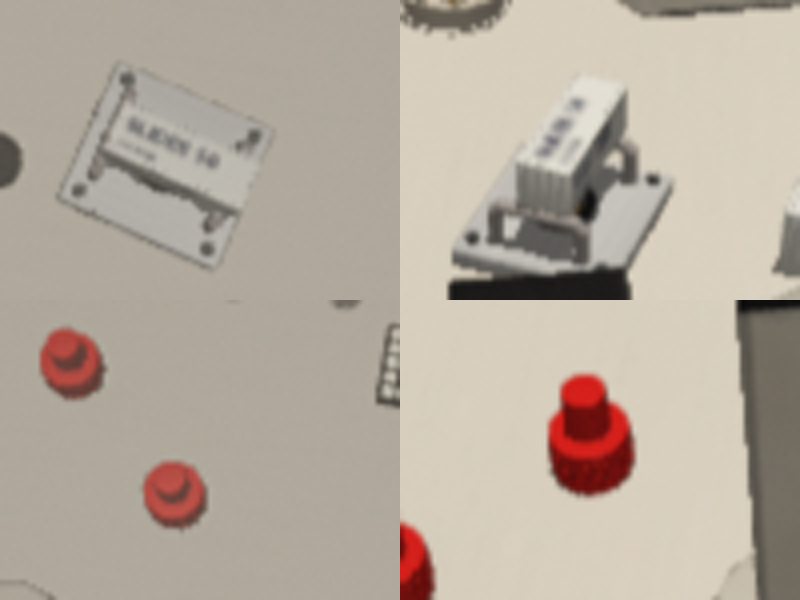

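The zoomed view shows four things:
- **Block plate:** top-view corners at about (324.5,215.5), (363.2,232.5), (348.8,267.5) and (309.2,249.5).
- **Carton:** side-view top corners at about (295.8,158.2), (307,162.5), (291.5,187) and (279,180.8).
- **Knob top:** top view (238.5,183), side view (226,261.5).
- **Approach:** nothing stands close to the target cap.

```bash
python3 - <<'E'
from h import *
np.set_printoptions(precision=4,suppress=True)
T=np.load("top0.npy")
pt,ps=r.camera_params("top"),r.camera_params("side")
print("knob",tri(pt,(238.5,183),ps,(226,261.5)))
C=np.array([onz(pt,q,.012) for q in((324.5,215.5),(363.2,232.5),(348.8,267.5),(309.2,249.5))])
print("plate",C,C.mean(0),[np.linalg.norm(C[i]-C[i-1]) for i in range(4)])
for i in range(4):
    e=C[i]-C[i-1];print(np.degrees(np.arctan2(e[1],e[0])))
K=np.array([onz(ps,q,.069) for q in((295.8,158.2),(307,162.5),(291.5,187),(279,180.8))])
print("carton",K,K.mean(0),[np.linalg.norm(K[i]-K[i-1]) for i in range(4)])
for i in range(4):
    e=K[i]-K[i-1];print(np.degrees(np.arctan2(e[1],e[0])))
print("carton top corners in top view",[proj(pt,k) for k in K])
g=cv2.cvtColor(T,cv2.COLOR_RGB2GRAY)[205:275,300:375];g=cv2.createCLAHE(4,(2,2)).apply(g)
cv2.imwrite("pics/c.png",cv2.resize(g,None,fx=8,fy=8,interpolation=cv2.INTER_CUBIC))
E
```

```text
knob (array([ 0.6171, -0.0279,  0.0494]), np.float64(0.0014524557935105624))
plate [[ 0.5757 -0.2345  0.012 ]
 [ 0.5468 -0.3278  0.012 ]
 [ 0.4619 -0.3017  0.012 ]
 [ 0.4915 -0.2077  0.012 ]] [ 0.519  -0.2679  0.012 ] [np.float64(0.08838079668860739), np.float64(0.097731576911124), np.float64(0.08881663852947173), np.float64(0.09856581986352965)]
-17.630666783445633
-107.21913605203093
162.90890048510556
72.52631430737009
carton [[ 0.5138 -0.3137  0.069 ]
 [ 0.4894 -0.2993  0.069 ]
 [ 0.5163 -0.215   0.069 ]
 [ 0.5425 -0.2335  0.069 ]] [ 0.5155 -0.2654  0.069 ] [np.float64(0.08521984861837459), np.float64(0.02829494088100096), np.float64(0.08852855260995714), np.float64(0.032176398172402566)]
-109.71790068073904
149.38934071161873
72.36752272013618
-35.2146382327128
carton top corners in top view [array([360.6287, 241.7681]), array([353.0607, 252.0139]), array([315.5338, 234.9959]), array([325.2237, 224.3203])]
```

View pics/c.png

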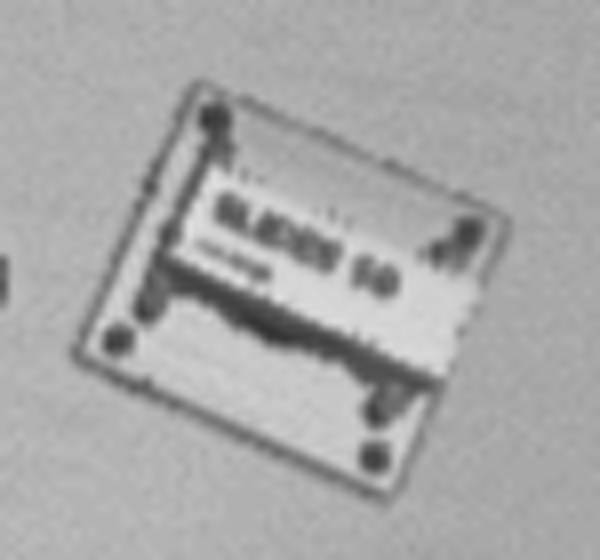

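The knob triangulates to z = 0.049 (given as 0.050), and the plate measures 0.089 × 0.098 m with its y axis at about 72.7°. Both fit, so I'll move: draw back and up first.

{"op": "arm_command", "data": {"motion": [[0,-0.04,-0.03,0,1],[0,-0.05,-0.03,0,1],[0,-0.05,-0.03,0,1],[0,-0.05,-0.04,0,1],[0,-0.02,-0.05,0,1],[0,0,-0.05,0,1],[0,0,-0.04,0,1],[0,0,0,0,1]]}}

```text
t: 1.1
eef_pos: [0.1196, 0.2665, 0.4679]
ee_rot: [179.7, -0.0, 155.8]
contact_force: [-0.3, 0.7, -0.1]
opening: 1.005
grip_force: 0.0
```

```bash
python3 - <<'E'
from h import *
np.set_printoptions(precision=4,suppress=True)
print(r.state()["joint_positions"])
pt,ps=r.camera_params("top"),r.camera_params("side")
K=np.array([onz(pt,q,.069) for q in((326.6,225.6),(359.4,240.6),(355.6,251.9),(320.6,237.3))])
print(K,K.mean(0),[np.linalg.norm(K[i]-K[i-1]) for i in range(4)])
for i in range(4):
    e=K[i]-K[i-1];print(np.degrees(np.arctan2(e[1],e[0])))
print("black",onz(pt,(293,240),.012),"bigcarton",[onz(pt,q,.03) for q in((317,289),(368,308),(360,327),(312,305))])
E
```

```text
[ 65.8338  -6.9102  18.8005 115.4181   0.001   90.0003]
[[ 0.5401 -0.2368  0.069 ]
 [ 0.516  -0.3109  0.069 ]
 [ 0.4904 -0.3048  0.069 ]
 [ 0.5126 -0.2264  0.069 ]] [ 0.5148 -0.2697  0.069 ] [np.float64(0.029371569207938764), np.float64(0.07789203456492383), np.float64(0.02635691177735118), np.float64(0.08139743503036002)]
-20.639341601125228
-107.99675051392684
166.5588083306769
74.16240834642512
black [ 0.5087 -0.1681  0.012 ] bigcarton [array([ 0.4039, -0.2335,  0.03  ]), array([ 0.3773, -0.3484,  0.03  ]), array([ 0.3352, -0.3343,  0.03  ]), array([ 0.3683, -0.2263,  0.03  ])]
```

{"op": "arm_command", "data": {"motion": [[-0.0508,-0.0045,0,0.175,1],[-0.0508,-0.0045,0,0.175,1],[-0.0508,-0.0045,0,0.175,1],[-0.0508,-0.0045,0,0.175,1],[-0.0508,-0.0045,0,0.175,1],[-0.0508,-0.0045,0,0.175,1],[-0.0508,-0.0045,0,0.175,1],[-0.0508,-0.0045,0,0.175,1],[-0.0508,-0.0045,0,0.175,1],[0,0,0,-0.12,1],[0,0.05,0.04,0,1],[0,0.06,0.05,0,1],[0,0.06,0.06,0,1],[0,0.05,0.06,0,1],[0,0,0.04,0,1],[0,0,0,0,1],[0,0,0,0,1]]}}

```text
t: 3.22
eef_pos: [0.4379, -0.1759, 0.2557]
ee_rot: [179.9, 0.0, 72.5]
contact_force: [0.2, -0.2, 0.8]
opening: 0.999
grip_force: 0.0
```

```bash
python3 - <<'E'
from h import *
np.set_printoptions(precision=4,suppress=True)
s=r.state();print(s["joint_positions"],s["eef_pos"],s["ee_rot"])
p=r.camera_params("wrist");im=r.camera("wrist");np.savez("w1.npz",im=im,**p);print(p, -p["R"].T@p["t"])
cv2.imwrite("pics/w1.png",im[:,:,::-1])
E
```

```text
[-21.8811   9.4723   3.5949  84.0494  -0.001   85.6564] [ 0.4379 -0.1759  0.2557] [179.9271   0.0065  72.4625]
{'fx': 325.19226210127806, 'fy': 325.19226210127806, 'cx': 277.791807049717, 'cy': 209.8665058153452, 'R': array([[ 0.9533, -0.3019,  0.0015],
       [-0.2855, -0.9   ,  0.3295],
       [-0.0981, -0.3146, -0.9441]]), 't': array([-0.4722, -0.095 ,  0.4242])} [ 0.4647 -0.0946  0.4325]
```

View pics/w1.png

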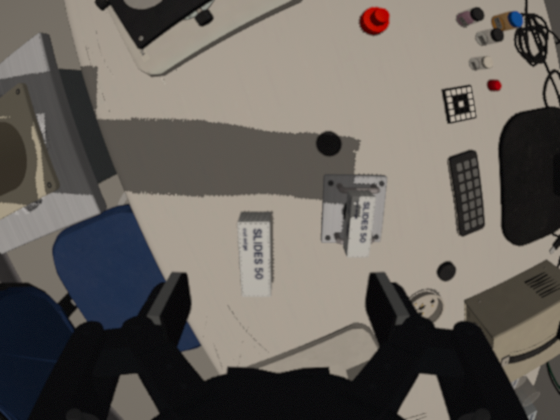

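The wrist view shows the plate spanning (322,175)–(387,242), with the carton on it at (345–375,190–255). The bigger carton is at (255,255) and the target cap at (376,20).

```bash
cat >> h.py <<'E'
def wray(p,uv):
    d=np.array([uv[0]-p["cx"],uv[1]-p["cy"]]);n=np.linalg.norm(d);th=n/p["fx"]
    v=np.r_[d/n*np.sin(th),np.cos(th)];return -p["R"].T@p["t"],p["R"].T@v
def wonz(p,uv,z):
    c,d=wray(p,uv);return c+d*(z-c[2])/d[2]
E
python3 - <<'E'
import numpy as np,cv2
im=np.load("w1.npz")["im"][165:265,305:400]
l=cv2.cvtColor(im,cv2.COLOR_RGB2GRAY);l=cv2.createCLAHE(3,(2,2)).apply(l)
cv2.imwrite("pics/w1z.png",cv2.resize(l,None,fx=6,fy=6,interpolation=cv2.INTER_CUBIC))
E
```

```text
(no output)
```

View pics/w1z.png

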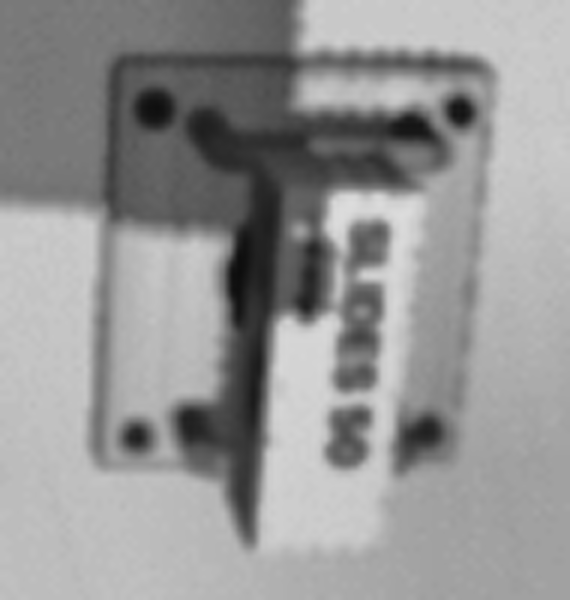

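The zoomed wrist view shows the carton's top face corners at crop (278,187), (425,187), (385,550) and (255,548). The four plate screws are at crop (155,107), (460,108), (428,432) and (137,436).

```bash
python3 - <<'E'
from h import *
np.set_printoptions(precision=4,suppress=True)
p=dict(np.load("w1.npz"));pt,ps=r.camera_params("top"),r.camera_params("side")
f=lambda a:np.array(a)/6.+[305,165]
def rep(n,K):
    K=np.array(K);print(n,K.tolist() and K,K.mean(0),"len",[round(float(np.linalg.norm(K[i]-K[i-1])),4) for i in range(4)],"ang",[round(float(np.degrees(np.arctan2(*(K[i]-K[i-1])[1::-1]))),1) for i in range(4)])
rep("carton",[wonz(p,f(a),.069) for a in((278,187),(425,187),(385,550),(255,548))])
rep("plate",[wonz(p,f(a),.012) for a in((115,60),(492,65),(455,465),(97,465))])
rep("screwsW",[wonz(p,f(a),.012) for a in((155,107),(460,108),(428,432),(137,436))])
g=lambda a:np.array(a)/8.+[300,205]
rep("screwsT",[onz(pt,g(a),.012) for a in((118,340),(214,117),(468,234),(374,458))])
def tri2(r1,r2):
    (c1,d1),(c2,d2)=r1,r2;s=np.linalg.lstsq(np.c_[d1,-d2],c2-c1,rcond=None)[0];return (c1+d1*s[0]+c2+d2*s[1])/2,np.linalg.norm(c1+d1*s[0]-c2-d2*s[1])
# heights from two views: W corner order ~ (near-x +y),(far-x +y),(far-x -y),(near-x -y)
W=[(278,187),(425,187),(385,550),(255,548)]
Tq=[(320.6,237.3),(326.6,225.6),(359.4,240.6),(355.6,251.9)]
S=[(291.5,187),(279,180.8),(295.8,158.2),(307,162.5)]
for w,t,s in zip(W,Tq,S):print("T-W",tri2(ray(pt,t),wray(p,f(w))),"S-W",tri2(ray(ps,s),wray(p,f(w))))
E
```

```text
carton [[ 0.5154 -0.2257  0.069 ]
 [ 0.5447 -0.2348  0.069 ]
 [ 0.5202 -0.3126  0.069 ]
 [ 0.4928 -0.3025  0.069 ]] [ 0.5183 -0.2689  0.069 ] len [0.0801, 0.0307, 0.0816, 0.0292] ang [73.6, -17.2, -107.5, 159.9]
plate [[ 0.4948 -0.2065  0.012 ]
 [ 0.5793 -0.2329  0.012 ]
 [ 0.5506 -0.3294  0.012 ]
 [ 0.4653 -0.3008  0.012 ]] [ 0.5225 -0.2674  0.012 ] len [0.0988, 0.0885, 0.1007, 0.09] ang [72.6, -17.4, -106.6, 161.4]
screwsW [[ 0.5007 -0.2196  0.012 ]
 [ 0.5696 -0.2407  0.012 ]
 [ 0.5456 -0.3183  0.012 ]
 [ 0.4764 -0.2964  0.012 ]] [ 0.5231 -0.2687  0.012 ] len [0.0806, 0.0721, 0.0813, 0.0726] ang [72.5, -17.0, -107.2, 162.4]
screwsT [[ 0.4977 -0.2199  0.012 ]
 [ 0.5666 -0.2407  0.012 ]
 [ 0.5413 -0.3173  0.012 ]
 [ 0.4732 -0.296   0.012 ]] [ 0.5197 -0.2685  0.012 ] len [0.08, 0.0719, 0.0807, 0.0713] ang [72.2, -16.8, -108.2, 162.6]
T-W (array([ 0.5147, -0.227 ,  0.0648]), np.float64(0.0026057656209256944)) S-W (array([ 0.5172, -0.2301,  0.057 ]), np.float64(0.0003124340194107698))
T-W (array([ 0.544 , -0.2374,  0.0618]), np.float64(0.0045800188460253044)) S-W (array([ 0.5437, -0.2349,  0.0683]), np.float64(0.0022175764648180345))
T-W (array([ 0.5177, -0.3107,  0.0714]), np.float64(0.004186292967921007)) S-W (array([ 0.5165, -0.3099,  0.0724]), np.float64(0.006140840398402205))
T-W (array([ 0.4924, -0.306 ,  0.0624]), np.float64(0.0018697246273448338)) S-W (array([ 0.4913, -0.3043,  0.0657]), np.float64(0.003417145309389855))
```

{"op": "arm_command", "data": {"motion": [[-0.03,0.05,0,-0.015,1],[-0.035,0.053,0.01,0,1],[0,0,0.05,0,1],[0,0,0.05,0,1],[0,0,0.04,0,1],[0,0,0.03,0,1],[0,0,0.02,0,1],[0,0,0.01,0,1],[0,0,0,0,1],[0,0,0,0,1]]}}

```text
t: 4.53
eef_pos: [0.5172, -0.2675, 0.0465]
ee_rot: [179.8, 0.0, 73.3]
contact_force: [-0.7, 0.4, 0.2]
opening: 1.001
grip_force: 0.0
```

{"op": "arm_command", "data": {"motion": [[0,0,0.002,0,0.2],[0,0,0,0,0],[0,0,0,0,-0.2],[0,0,0,0,-0.4],[0,0,0,0,-0.6],[0,0,0,0,-1],[0,0,0,0,-1],[0,0,0,0,-1],[0,0,0,0,-1],[0,0,0,0,-1]]}}

```text
t: 5.78
eef_pos: [0.516, -0.2668, 0.0428]
ee_rot: [-180.0, -0.0, 73.3]
contact_force: [0.3, 0.3, -0.7]
opening: 0.003
grip_force: 0.0
```

The fingers closed on nothing, so I'll look.

```bash
python3 - <<'E'
from h import *
a=r.camera("top");b=r.camera("side");c=r.camera("wrist");np.savez("m2.npz",a=a,b=b,c=c)
up=lambda im,x,y,w,h,k:cv2.resize(im[y:y+h,x:x+w],None,fx=k,fy=k,interpolation=cv2.INTER_CUBIC)
o=np.vstack([np.hstack([up(a,280,170,133,100,3),up(b,230,110,133,100,3)]),np.hstack([up(c,180,100,266,200,1.5),up(c,0,0,560,420,.7142857)[:300,:399]])])
cv2.imwrite("pics/m2.png",o[:,:,::-1]);print(o.shape)
E
```

```text
(600, 798, 3)
```

View pics/m2.png

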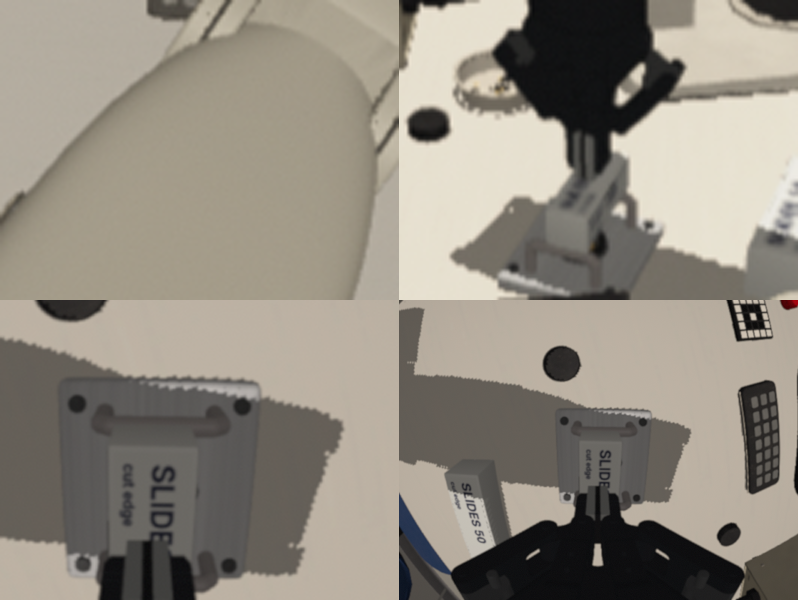

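The fingers are shut and appear to end on top of the carton, although the TCP reads z = 0.043. I'll triangulate the fingertip. In full-frame pixels it is at about (293,167) in the side view and (281,262) in the wrist view.

```bash
python3 - <<'E'
from h import *
np.set_printoptions(precision=4,suppress=True)
ps,pw=r.camera_params("side"),r.camera_params("wrist");s=r.state()
print(s["eef_pos"],s["contact_force"],"TCP in side",proj(ps,s["eef_pos"]))
def wproj(p,X):
    c=p["R"]@np.asarray(X,float)+p["t"];th=np.arctan2(np.hypot(*c[:2]),c[2]);return np.array([p["cx"],p["cy"]])+p["fx"]*th*c[:2]/np.hypot(*c[:2])
for z in(.043,.062,.069,.075):
    X=[*s["eef_pos"][:2],z];print(z,proj(ps,X),wproj(pw,X))
im=np.load("m2.npz");b=im["b"][130:205,250:340];c=im["c"][190:300,220:340]
o=np.hstack([cv2.resize(b,(480,400),interpolation=cv2.INTER_CUBIC),cv2.resize(c,(320,400),interpolation=cv2.INTER_CUBIC)])
cv2.imwrite("pics/m3.png",cv2.convertScaleAbs(o,alpha=1.5,beta=25)[:,:,::-1])
E
```

```text
[ 0.516  -0.2668  0.0428] [-0.345   0.9062  0.5409] TCP in side [293.3997 181.5018]
0.043 [293.3992 181.4199] [275.6491 247.2718]
0.062 [293.3527 174.0764] [275.4515 262.2877]
0.069 [293.3353 171.323 ] [275.3698 268.5538]
0.075 [293.3202 168.9421] [275.2953 274.2863]
```

View pics/m3.png

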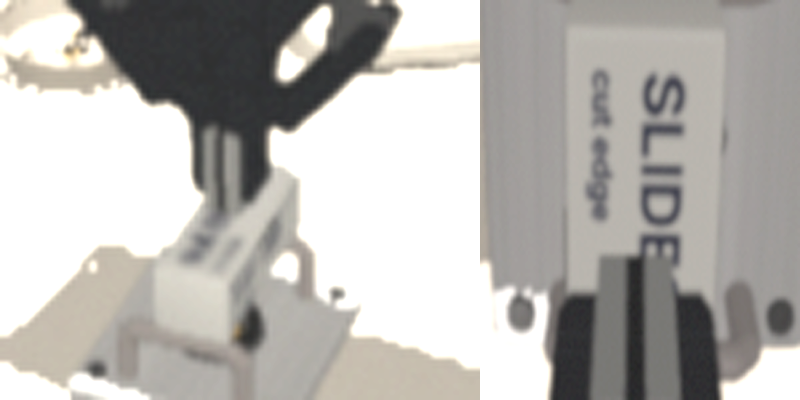

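```bash
python3 - <<'E'
from h import *
np.set_printoptions(precision=4,suppress=True)
ps,pw=r.camera_params("side"),r.camera_params("wrist");s=r.state()
c1,d1=ray(ps,(292.7,169.7));c2,d2=wray(pw,(277,261))
k=np.linalg.lstsq(np.c_[d1,-d2],c2-c1,rcond=None)[0];print(c1+d1*k[0],c2+d2*k[1])
for dy in(0,.0105):
    t=s["eef_pos"]+[0.3*dy,dy,0]
    for n,(c,d) in dict(side=(c1,d1),wrist=(c2,d2)).items():
        q=(t[1]-c[1])/d[1];print(n,dy,c+d*q)
print("TCP to camera dist",-pw["R"].T@pw["t"]-s["eef_pos"])
E
```

```text
[ 0.5167 -0.2589  0.0788] [ 0.5195 -0.2581  0.0779]
side 0 [ 0.5173 -0.2668  0.073 ]
wrist 0 [ 0.5169 -0.2668  0.061 ]
side 0.0105 [ 0.5165 -0.2563  0.0807]
wrist 0.0105 [ 0.5201 -0.2563  0.0814]
TCP to camera dist [0.0258 0.0815 0.1768]
```

The triangulated tips are at about z = 0.08, well above the reported TCP. I'll check this by touching the carton's top gently with the shut fingers.

{"op": "arm_command", "data": {"motion": [[0,0,0.002,0,-1],[0,0,0.002,0,-1],[0,0,0,0,-1]]}}

```text
t: 6.3
eef_pos: [0.5157, -0.2667, 0.0384]
ee_rot: [-180.0, -0.0, 73.3]
contact_force: [0.2, -0.2, 0.9]
opening: 0.002
grip_force: 0.0
```

{"op": "arm_command", "data": {"motion": [[0,0,0.002,0,-1],[0,0,0.001,0,-1],[0,0,0,0,-1]]}}

```text
t: 6.68
eef_pos: [0.5159, -0.2668, 0.0356]
ee_rot: [-180.0, -0.0, 73.3]
contact_force: [1.2, -0.8, 0.1]
opening: -0.001
grip_force: 0.0
```

{"op": "arm_command", "data": {"motion": [[0,0,0.002,0,-1],[0,0,0.001,0,-1],[0,0,0,0,-1]]}}

```text
t: 7.05
eef_pos: [0.5164, -0.267, 0.0344]
ee_rot: [179.9, 0.0, 73.3]
contact_force: [-2.8, 1.9, 8.6]
opening: 0.001
grip_force: 4.1
```

{"op": "arm_command", "data": {"motion": [[0,0,0.002,0,-1],[0,0,0.001,0,-1],[0,0,0,0,-1]]}}

```text
t: 7.42
eef_pos: [0.5168, -0.2671, 0.0343]
ee_rot: [179.8, 0.0, 73.3]
contact_force: [-6.5, 3.1, 23.5]
opening: 0.0
grip_force: 11.3
```

```bash
python3 - <<'E'
from h import *
b=r.camera("side");c=r.camera("wrist");np.savez("m4.npz",b=b,c=c)
b=b[130:205,250:340];c=c[190:300,220:340]
o=np.hstack([cv2.resize(b,(480,400),interpolation=cv2.INTER_CUBIC),cv2.resize(c,(320,400),interpolation=cv2.INTER_CUBIC)])
cv2.imwrite("pics/m4.png",cv2.convertScaleAbs(o,alpha=1.5,beta=25)[:,:,::-1])
E
```

```text
(no output)
```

View pics/m4.png

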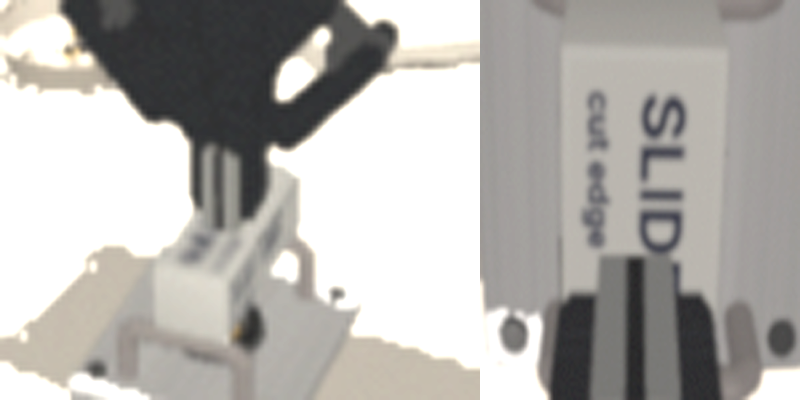

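The pictures show the fingertips resting on the carton's top, at side crop (222,225) and wrist crop (632,258). Contact came at a reported TCP z of 0.0345 against a carton top of 0.069, so the real tips stand 34.5 mm above the reported TCP. From here on I use tip z = eef z + 0.0345.

Next: lift, open, go down to eef z = 0.010 and grasp.

{"op": "arm_command", "data": {"motion": [[0,0,-0.03,0,-1],[0,0,-0.025,0,1],[0,0,0,0,1],[0,0,0,0,1],[0,0,0,0,1],[0,0,0,0,1],[0,0,0,0,1],[0,0,0,0,1]]}}

```text
t: 8.52
eef_pos: [0.5159, -0.2668, 0.0845]
ee_rot: [-180.0, -0.0, 73.3]
contact_force: [0.2, 0.3, 0.5]
opening: 0.998
grip_force: 0.0
```

{"op": "arm_command", "data": {"motion": [[-0.002,0.001,0.02,0,1],[0,0,0.02,0,1],[0,0,0.015,0,1],[0,0,0.008,0,1],[0,0,0,0,1]]}}

```text
t: 9.15
eef_pos: [0.516, -0.2688, 0.0213]
ee_rot: [-179.9, -0.0, 73.3]
contact_force: [-0.0, 0.5, 0.3]
opening: 0.998
grip_force: 0.0
```

{"op": "arm_command", "data": {"motion": [[0,0,0.006,0,1],[0,0,0.005,0,1],[0,0,0,0,1],[0,0,0,0,0.2],[0,0,0,0,0],[0,0,0,0,-0.15],[0,0,0,0,-0.3],[0,0,0,0,-0.5],[0,0,0,0,-1],[0,0,0,0,-1],[0,0,0,0,-1]]}}

```text
t: 10.52
eef_pos: [0.5167, -0.2692, 0.0111]
ee_rot: [180.0, 0.0, 73.3]
contact_force: [0.2, 0.5, 3.9]
opening: 0.338
grip_force: 59.3
```

{"op": "arm_command", "data": {"motion": [[0,0,-0.015,0,-1],[0,0,-0.02,0,-1],[0,0,-0.025,0,-1],[0,0,0,0,-1],[0.02,-0.023,0,0,-1],[0.03,-0.035,0,0,-1],[0.03,-0.035,0,0,-1],[0.02,-0.02,0,0,-1],[0.008,-0.01,0,0,-1],[0,0,0,0,-1],[0,0,0,0,-1]]}}

```text
t: 11.9
eef_pos: [0.4304, -0.1311, 0.0708]
ee_rot: [179.9, 0.0, 73.3]
contact_force: [-0.2, -0.1, -1.6]
opening: 0.339
grip_force: 59.2
```

{"op": "arm_command", "data": {"motion": [[0,0,0.02,0,-1],[0,0,0.03,0,-1],[0,0,0.025,0,-1],[0,0,0.012,0,-1],[0,0,0.005,0,-1],[0,0,0,0,-1],[0,0,0,0,-1]]}}

```text
t: 12.78
eef_pos: [0.4304, -0.1306, -0.0205]
ee_rot: [179.9, 0.0, 73.3]
contact_force: [0.4, 0.4, -0.7]
opening: 0.341
grip_force: 59.3
```

{"op": "arm_command", "data": {"motion": [[0,0,0.002,0,-1],[0,0,0.002,0,-1],[0,0,0.002,0,-1],[0,0,0,0,-1]]}}

```text
t: 13.28
eef_pos: [0.4293, -0.1302, -0.0274]
ee_rot: [-180.0, -0.0, 73.3]
contact_force: [0.4, 0.5, -2.1]
opening: 0.336
grip_force: 59.3
```

{"op": "arm_command", "data": {"motion": [[0,0,0.001,0,-1],[0,0,0.001,0,-1],[0,0,0,0,-1]]}}

```text
t: 13.65
eef_pos: [0.4296, -0.1303, -0.0288]
ee_rot: [180.0, 0.0, 73.3]
contact_force: [-2.5, 0.9, 3.4]
opening: 0.34
grip_force: 59.9
```

{"op": "arm_command", "data": {"motion": [[0,0,0.001,0,-1],[0,0,0,0,-1]]}}

```text
t: 13.9
eef_pos: [0.4296, -0.1303, -0.0288]
ee_rot: [180.0, -0.0, 73.3]
contact_force: [-4.8, 1.9, 14.1]
opening: 0.342
grip_force: 61.2
```

{"op": "arm_command", "data": {"motion": [[0,0,-0.002,0,-0.3],[0,0,0,0,-0.2],[0,0,0,0,0],[0,0,0,0,0.2],[0,0,0,0,0.2],[0,0,-0.02,0,0.2],[0,0,-0.04,0,0.5],[0,0,-0.05,0,1],[0,0,-0.04,0,1],[0.025,0.037,0,0,1],[0.025,0.037,0,0,1],[0.025,0.037,0,0,1],[0.025,0.037,0,0,1],[0,0,0,0,1],[0,0,0,0,1]]}}

```text
t: 15.78
eef_pos: [0.599, -0.0769, 0.121]
ee_rot: [-179.9, 0.0, 73.3]
contact_force: [0.1, -0.4, 0.0]
opening: 1.002
grip_force: 0.0
```

```bash
cat >> h.py <<'E'
def red(im,n):
    f=im.astype(int);m=((f[...,0]>70)&(f[...,0]>2.2*f[...,1])&(f[...,0]>2.2*f[...,2])).astype(np.uint8)
    k,_,st,ce=cv2.connectedComponentsWithStats(m)
    return [(st[i].tolist(),ce[i].round(1).tolist()) for i in range(1,k) if st[i,4]>60]
E
python3 - <<'E'
from h import *
np.set_printoptions(precision=4,suppress=True)
s=r.state();print(s["eef_pos"],s["ee_rot"],s["joint_positions"])
p=r.camera_params("wrist");im=r.camera("wrist");np.savez("w5.npz",im=im,**p)
print(red(im,"w"));a=r.camera("top");b=r.camera("side");np.savez("m5.npz",a=a,b=b)
print(red(b,"s"))
up=lambda im,x,y,w,h,k:cv2.resize(im[y:y+h,x:x+w],None,fx=k,fy=k,interpolation=cv2.INTER_CUBIC)
o=np.vstack([np.hstack([up(b,230,110,133,100,3),up(b,180,220,133,100,3)]),np.hstack([up(im,0,0,560,420,.7142857),up(a,230,200,133,100,3)])])
cv2.imwrite("pics/m5.png",o[:,:,::-1])
E
```

```text
[ 0.599  -0.0769  0.121 ] [-179.8817    0.0313   73.3341] [-7.3114 27.9192  9.5005 71.7031 -0.0117 99.3546]
[([316, 12, 43, 42, 1340], [337.3, 32.0]), ([259, 115, 42, 42, 1346], [279.8, 135.7]), ([456, 198, 19, 18, 245], [465.4, 206.6])]
[([217, 258, 21, 30, 476], [226.9, 273.6]), ([165, 290, 23, 31, 519], [175.5, 305.9])]Traceback (most recent call last):
  File "<stdin>", line 8, in <module>
    return _nx.concatenate(arrs, 0, dtype=dtype, casting=casting)
           ~~~~~~~~~~~~~~~^^^^^^^^^^^^^^^^^^^^^^^^^^^^^^^^^^^^^^^
ValueError: all the input array dimensions except for the concatenation axis must match exactly, but along dimension 1, the array at index 0 has size 798 and the array at index 1 has size 799
```

```bash
python3 - <<'E'
from h import *
np.set_printoptions(precision=4,suppress=True)
m=np.load("m5.npz");w=dict(np.load("w5.npz"));a,b,im=m["a"],m["b"],w["im"]
up=lambda im,x,y,W,h,k:cv2.resize(im[y:y+h,x:x+W],(400,300),interpolation=cv2.INTER_CUBIC)
o=np.vstack([np.hstack([up(b,250,140,80,60,3),up(b,200,130,160,120,3)]),np.hstack([up(im,0,0,560,420,1),up(a,300,205,80,60,3)])])
cv2.imwrite("pics/m6.png",o[:,:,::-1])
# knob / cap rays
g=im[105:165,250:310];f=im.astype(int)[115:157,259:301]
print("cap on z=.026",wonz(w,(280,136),.026),"z=.05",wonz(w,(280,136),.05), "first w1:")
w1=dict(np.load("w1.npz"));print(red(w1["im"],""))
E
```

```text
cap on z=.026 [ 0.6179 -0.0243  0.026 ] z=.05 [ 0.6185 -0.0218  0.05  ] first w1:
[([360, 7, 29, 28, 583], [374.7, 19.7]), ([488, 81, 13, 9, 102], [494.1, 84.9])]
```

View pics/m6.png

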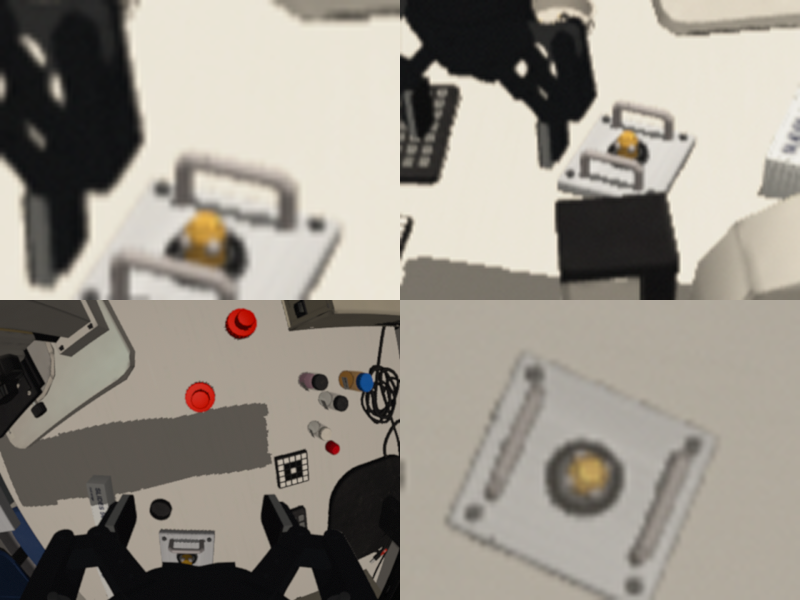

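The picture shows the stud clear, with its brass tip at about (210,225) in the side crop and the ring centre at (585,477) in the top crop. The carton lies on the table off the block, at wrist crop (100,495). The target cap is at wrist crop (200,397).

Next: move over the cap and measure again from close by.

{"op": "arm_command", "data": {"motion": [[0.028,0.002,0.03,0,1],[0.0277,0.0012,0.03,0,1],[0,0,0.015,0,1],[0,0,0,0,1],[0,0,0,0,1]]}}

```text
t: 16.55
eef_pos: [0.6195, -0.0255, 0.0481]
ee_rot: [179.9, -0.0, 73.3]
contact_force: [0.2, 0.3, 0.4]
opening: 0.999
grip_force: 0.0
```

```bash
python3 - <<'E'
from h import *
np.set_printoptions(precision=4,suppress=True)
s=r.state();print(s["eef_pos"],s["ee_rot"])
p=r.camera_params("wrist");im=r.camera("wrist");np.savez("w7.npz",im=im,**p)
print(red(im,""),-p["R"].T@p["t"])
# knob: bright red inside darker
hsv=cv2.cvtColor(im,cv2.COLOR_RGB2HSV)
pt,ps=r.camera_params("top"),r.camera_params("side");m=np.load("m5.npz")
print("ring top",onz(pt,(337,240.4),.020))
for n,q,P,roi in(("a","top",pt,(315,225,360,260)),("b","side",ps,(270,165,315,200))):
    x0,y0,x1,y1=roi;h=cv2.cvtColor(m[n],cv2.COLOR_RGB2HSV)[y0:y1,x0:x1]
    k=(h[...,0]>12)&(h[...,0]<30)&(h[...,1]>110);ys,xs=np.nonzero(k);print(q,len(xs),xs.min()+x0,xs.max()+x0,ys.min()+y0,ys.max()+y0,xs.mean()+x0,ys.mean()+y0)
f=im.astype(int);xs,ys,w,h,_=red(im,"")[[i for i,a in enumerate(red(im,"")) if a[0][4]==max(z[0][4] for z in red(im,""))][0]][0]
print("contour circles")
g=cv2.medianBlur(im[max(0,ys-10):ys+h+10,xs-10:xs+w+10,0],3)
c=cv2.HoughCircles(g,cv2.HOUGH_GRADIENT,1.5,3,param1=80,param2=12,minRadius=8,maxRadius=60)
if c is not None:
    for q in c[0][:8]:print(q+[xs-10,max(0,ys-10),0])
E
```

```text
[ 0.6195 -0.0255  0.0481] [179.8927  -0.0164  73.2517]
[([320, 64, 58, 56, 2525], [348.9, 92.0]), ([247, 197, 52, 64, 2535], [272.5, 227.4]), ([478, 281, 18, 18, 188], [488.2, 290.9])] [0.6451 0.056  0.225 ]
ring top [ 0.5192 -0.2682  0.02  ]
top 33 334 340 237 242 337.1515151515151 239.21212121212122
side 63 287 294 182 192 290.58730158730157 187.0952380952381
contour circles
[272.25 235.75  17.15]
[272.25 247.75  15.8 ]
[269.25 229.75  10.55]
[276.75 237.25  20.75]
[263.25 238.75  25.55]
[269.25 238.75  19.25]
[269.25 252.25  19.85]
[275.25 231.25  11.3 ]
```

```bash
python3 - <<'E'
from h import *
np.set_printoptions(precision=4,suppress=True)
p=dict(np.load("w7.npz"));y=np.radians(73.25);tx=np.array([np.cos(y),np.sin(y),0])
print("front base",wonz(p,(272.5,196.6),0)-.0185*tx)
print("if knob far",wonz(p,(272.5,260.6),.05)+.010*tx,"if skirt far",wonz(p,(272.5,260.6),.026)+.0185*tx)
w=dict(np.load("w5.npz"));
print("w5 centre rays z .026/.013",wonz(w,(279.5,135.5),.026),wonz(w,(279.5,135.5),.013))
pt,ps=r.camera_params("top"),r.camera_params("side")
# side: cap base front edge row 288 col 227; top mask
print("side base front",onz(ps,(227,287.6),0))
T=np.load("top0.npy");print("top",red(T,""))
print("stud tri (brass top)",tri(pt,(337.2,237.8),ps,(290.6,184)))
E
```

```text
front base [ 0.6168 -0.0262  0.    ]
if knob far [ 0.6182 -0.0233  0.05  ] if skirt far [ 0.6166 -0.0274  0.026 ]
w5 centre rays z .026/.013 [ 0.6176 -0.0238  0.026 ] [ 0.6172 -0.0251  0.013 ]
side base front [ 0.6167 -0.0112  0.    ]
top [([206, 148, 13, 13, 101], [211.5, 154.2]), ([232, 181, 13, 13, 103], [237.5, 187.1])]
stud tri (brass top) (array([ 0.522 , -0.2662,  0.0365]), np.float64(0.00031399636137988867))
```

{"op": "arm_command", "data": {"motion": [[-0.0017,-0.0021,0.015,0,1],[0,0,0.02,0,1],[0,0,0.013,0,1],[0,0,0.008,0,1],[0,0,0,0,1],[0,0,0,0,1]]}}

```text
t: 17.35
eef_pos: [0.6171, -0.0256, -0.0087]
ee_rot: [179.9, -0.0, 73.3]
contact_force: [1.0, 0.2, 0.6]
opening: 1.0
grip_force: 0.0
```

{"op": "arm_command", "data": {"motion": [[0,0,0,0,0.3],[0,0,0,0,0],[0,0,0,0,-0.2],[0,0,0,0,-0.4],[0,0,0,0,-0.5],[0,0,0,0,-0.7],[0,0,0,0,-1],[0,0,0,0,-1],[0,0,0,0,-1],[0,0,0,0,-1]]}}

```text
t: 18.6
eef_pos: [0.6166, -0.0254, -0.0082]
ee_rot: [180.0, -0.0, 73.3]
contact_force: [-3.1, 0.3, 6.4]
opening: 0.209
grip_force: 59.4
```

{"op": "arm_command", "data": {"motion": [[0,0,-0.02,0,-1],[0,0,-0.04,0,-1],[0,0,-0.05,0,-1],[-0.03,-0.002,0,0,-1],[-0.055,-0.004,0,0,-1],[-0.055,-0.004,0,0,-1],[-0.055,-0.004,0,0,-1],[-0.055,-0.004,0,0,-1],[-0.045,-0.004,0,0,-1],[-0.024,0,0,0,-1],[0,0,0,0,-1],[0,0,0,0,-1]]}}

```text
t: 20.1
eef_pos: [0.5039, -0.3242, 0.1005]
ee_rot: [-180.0, -0.0, 73.3]
contact_force: [-0.9, 0.4, -0.0]
opening: 0.208
grip_force: 58.7
```

```bash
python3 - <<'E'
from h import *
np.set_printoptions(precision=4,suppress=True)
s=r.state();print(s["eef_pos"],s["ee_rot"])
p=r.camera_params("wrist");im=r.camera("wrist");np.savez("w8.npz",im=im,**p)
print("red",red(im,""))
h=cv2.cvtColor(im,cv2.COLOR_RGB2HSV);m=((h[...,0]>12)&(h[...,0]<30)&(h[...,1]>110)&(h[...,2]>60)).astype(np.uint8)
k,_,st,ce=cv2.connectedComponentsWithStats(m)
for i in range(1,k):
    if st[i,4]>25:print("brass",st[i],ce[i],wonz(p,ce[i],.033))
def wproj(p,X):
    c=p["R"]@np.asarray(X,float)+p["t"];th=np.arctan2(np.hypot(*c[:2]),c[2]);return np.array([p["cx"],p["cy"]])+p["fx"]*th*c[:2]/np.hypot(*c[:2])
print("expected stud px",wproj(p,[.5215,-.2675,.0355]),"cap rim centre expected",wproj(p,[*s["eef_pos"][:2],s["eef_pos"][2]+.0082]))
y=np.radians(s["ee_rot"][2]);tx=np.array([np.cos(y),np.sin(y),0]);zr=s["eef_pos"][2]+.0082
b=max((q[0] for q in red(im,"") if q[0][1]>150),key=lambda q:q[4]);u=b[0]+b[2]/2-.5
print("cap front base -> centre",wonz(p,(u,b[1]-.4),zr)-.0185*tx,"TCP",s["eef_pos"])
b=r.camera("side");print("side red",red(b,""));np.save("s8.npy",b)
E
```

```text
[ 0.5039 -0.3242  0.1005] [-179.9675   -0.0354   73.3393]
red [([245, 225, 66, 91, 3811], [277.8, 267.0])]
brass [266 123  24  23 410] [277.8902 134.3927] [ 0.5225 -0.267   0.033 ]
expected stud px [276.8407 135.7777] cap rim centre expected [275.5633 253.2826]
cap front base -> centre [ 0.5048 -0.3251  0.1087] TCP [ 0.5039 -0.3242  0.1005]
side red [([216, 5, 11, 10, 87], [220.7, 9.8]), ([292, 117, 17, 26, 284], [299.5, 131.7]), ([165, 290, 23, 31, 523], [175.5, 305.8])]
```

{"op": "arm_command", "data": {"motion": [[0.02,0,0,0,-1],[0.025,0,0,0,-1],[0.0155,0.0003,0,0,-1],[0,0,0.02,0,-1],[0,0,0.02,0,-1],[0,0,0.015,0,-1],[0,0,0.008,0,-1],[0,0,0,0,-1],[0,0,0,0,-1]]}}

```text
t: 21.32
eef_pos: [0.5221, -0.2673, 0.0385]
ee_rot: [179.9, 0.0, 73.3]
contact_force: [0.1, -0.8, -1.0]
opening: 0.209
grip_force: 58.7
```

```bash
python3 - <<'E'
from h import *
np.set_printoptions(precision=4,suppress=True)
s=r.state();print(s["eef_pos"])
ps=r.camera_params("side");p=r.camera_params("wrist");b=r.camera("side");im=r.camera("wrist")
q=[a[0] for a in red(b,"") if 270<a[0][0]<310];print(q)
q=q[0];u=q[0]+q[2]/2-.5
zr=s["eef_pos"][2]+.0082
print("side rim front->",onz(ps,(u,q[1]+q[3]-.5),zr))
x0,y0,x1,y1=270,165,315,200;h=cv2.cvtColor(b,cv2.COLOR_RGB2HSV)[y0:y1,x0:x1]
k=(h[...,0]>12)&(h[...,0]<30)&(h[...,1]>110);ys,xs=np.nonzero(k)
if len(xs):print("brass side cols",xs.min()+x0,xs.max()+x0,xs.mean()+x0,"cap col",u)
w=[a[0] for a in red(im,"") if a[0][1]>150];print(w)
y=np.radians(s["ee_rot"][2]);tx=np.array([np.cos(y),np.sin(y),0])
print("wrist cap",wonz(p,(w[0][0]+w[0][2]/2-.5,w[0][1]-.4),zr)-.0185*tx)
E
```

```text
[ 0.5221 -0.2673  0.0385]
[[281, 158, 18, 27, 281]]
side rim front-> [ 0.523  -0.2513  0.0467]
brass side cols 287 294 290.5925925925926 cap col 289.5
[[244, 224, 68, 92, 3898]]
wrist cap [ 0.5232 -0.2676  0.0467]
```

{"op": "arm_command", "data": {"motion": [[0,-0.0007,0.003,0,-1],[0,0,0.003,0,-1],[0,0,0.003,0,-1],[0,0,0.003,0,-1],[0,0,0.002,0,-1],[0,0,0,0,-1]]}}

```text
t: 22.18
eef_pos: [0.5207, -0.2667, 0.0235]
ee_rot: [-180.0, -0.0, 73.3]
contact_force: [-0.4, 0.1, -0.2]
opening: 0.204
grip_force: 58.7
```

{"op": "arm_command", "data": {"motion": [[0,0,0.002,0,-1],[0,0,0.002,0,-1],[0,0,0.001,0,-1],[0,0,0,0,-1]]}}

```text
t: 22.68
eef_pos: [0.5213, -0.2675, 0.0194]
ee_rot: [179.9, 0.1, 73.3]
contact_force: [-1.5, -1.3, 3.8]
opening: 0.209
grip_force: 60.2
```

{"op": "arm_command", "data": {"motion": [[0,0,0.0015,0,-1],[0,0,0.0015,0,-1],[0,0,0,0,-1]]}}

```text
t: 23.05
eef_pos: [0.5216, -0.2677, 0.0172]
ee_rot: [179.9, 0.1, 73.3]
contact_force: [-1.3, -1.8, 7.5]
opening: 0.207
grip_force: 60.9
```

{"op": "arm_command", "data": {"motion": [[0,0,0.0015,0,-1],[0,0,0.0015,0,-1],[0,0,0,0,-1]]}}

```text
t: 23.42
eef_pos: [0.5207, -0.2671, 0.0119]
ee_rot: [-180.0, 0.0, 73.3]
contact_force: [1.0, -3.4, -3.4]
opening: 0.21
grip_force: 59.2
```

The click has passed: the rim is at about 20 mm and the force has dropped and reversed. I'll keep pressing into the seal.

{"op": "arm_command", "data": {"motion": [[0,0,0.0015,0,-1],[0,0,0.0015,0,-1],[0,0,0,0,-1]]}}

```text
t: 23.8
eef_pos: [0.521, -0.2669, 0.0103]
ee_rot: [180.0, 0.0, 73.3]
contact_force: [-1.3, -2.1, 4.3]
opening: 0.204
grip_force: 60.4
```

{"op": "arm_command", "data": {"motion": [[0,0,0.001,0,-1],[0,0,0.001,0,-1],[0,0,0,0,-1],[0,0,0,0,-1]]}}

```text
t: 24.3
eef_pos: [0.521, -0.2669, 0.0089]
ee_rot: [180.0, 0.0, 73.3]
contact_force: [-2.8, -2.7, 8.3]
opening: 0.209
grip_force: 61.2
```

{"op": "arm_command", "data": {"motion": [[0,0,0.001,0,-1],[0,0,0.001,0,-1],[0,0,0,0,-1],[0,0,0,0,-1]]}}

```text
t: 24.8
eef_pos: [0.521, -0.2669, 0.0078]
ee_rot: [179.9, 0.0, 73.3]
contact_force: [-4.7, -0.9, 12.5]
opening: 0.202
grip_force: 62.3
```

{"op": "arm_command", "data": {"motion": [[0,0,0.001,0,-1],[0,0,0,0,-1],[0,0,0,0,-1]]}}

```text
t: 25.18
eef_pos: [0.5211, -0.267, 0.0078]
ee_rot: [179.9, 0.0, 73.3]
contact_force: [-6.1, 0.1, 17.5]
opening: 0.209
grip_force: 63.7
```

The rim bottomed at its expected 16 mm and holds at 17.5 N, so I'm handing in.

```bash
python3 - <<'E'
from plant import r
s=r.state();print(s["eef_pos"],s["contact_force"],s["grip_force"]);print(r.close_job())
E
```

```text
[ 0.52109208 -0.266954    0.00775478] [-6.07821919  0.09204614 17.45105113] 63.68498344938416
the job is handed in; nothing more can be done
None
```

I lifted the carton off the guards and set it down on the bare table, then pressed the red cap onto the stud past the click until it bottomed on the seal (about 17 N); I handed in still gripping it at 25 s, and no verdict came back.

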